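Roll the round soap log into the V-cradle

ROBOT

A 6-joint arm with a two-finger parallel gripper is mounted at the origin on the work surface. World frame = base frame: x ahead of the robot, y to its left, z up, the work surface at z = 0. Lengths are in m, angles in rad, forces in N, time in s.
With the tool pointing down it reaches from about 0.275 to 0.825 m from the base axis. Payload 5.2 kg.
Tool frame: the origin (TCP) lies midway between the tips of the shut fingers; the grasp point (between the pads) lies 19 mm behind it; z points along the fingers, y is the direction in which the jaws open and shut (so a half turn about z gives the same grasp; the last joint's range is limited). The gripper opens to 93 mm and grips with 3 to 60 N. Pads are 15 mm wide; open, the fingers measure 128 mm over their backs; the gripper's body (75 mm by 188 mm) begins 65 mm behind the grasp point.
Start: joints at [1.054, 0.259, 1.535, -0, 1.348, -0.203], TCP at [0.17, 0.523, 0.219] pointing down, gripper open.
Joint ranges: [-3.14, 3.14], [-0.91, 2.08], [0.19, 2.58], [-1.22, 4.36], [0.22, 2.71], [-3.12, 3.12]. Speed limits (rad/s): [2.57, 2.57, 3.14, 3.14, 3.14, 3.14].

INTERFACE

Orientations are given as a unit quaternion [x, y, z, w].
In Python, from cell import bot, capture, regions_of, landmark_of gives the robot as it stands.
- The arm moves only by the tool apply_moves, never from a script. Its argument "deltas" is a list of rows, each a list of 3 entries, a list of its own where there are three numbers: the turn, a rotation vector about the world's x, y, z in rad, then the shift along the world's x, y, z in units of 30 mm (1.0 is 30 mm), then the finger opening in mm, from 0 to 93. In form: [[[ax, ay, az], [x, y, z], fingers], ...]. A call has 1 to 5 rows; each row is the pose to reach, as a shift and turn from the pose measured when the call began; what a row does not reach only later rows make up. A row lasts 1/12 s, in which the tool goes at most 41.7 mm and 7.16 degrees, less where a joint would pass 70% of its speed; a pose out of reach is approached as far as the arm can. A call with a gripper value outside its range is refused whole. The fingers move at their own pace and stop on an object; "grip_force" is the grip in N (left out, the last holds). Time passes only in rows, so rows that repeat a pose let the fingers close. It gives the time, the measured TCP pose, the force and the opening at its end, in the units of the state.
- bot.get_state(): the state, without advancing time (a new reading comes with each control period).
- capture(name): name is "scene" or "top"; returns a dict with "img" (480x640x3 uint8, blue, green, red), "range_z" (480x640 float32, m along the optical axis (not along the pixel's ray), 0 where there is no reading), "camera_matrix" (3x3 intrinsics, pixels), "k1" (the pictures are not rectified: a ray, as slopes to the right and down, at radius r is drawn at 1 + k1 r^2 times it, then the intrinsics apply), "R" (3x3) and "t" (3): a world point X has camera coordinates R X + t. Camera axes: x right, y down, z forward; pixel columns grow to the right and rows downward; lengths in m; the calibration is good to about 2 mm. A picture is of the moment at which its call begins.
- bot.hand_in(): hands the job in, once; it reports no verdict.
Trained networks look in a picture, given as the dict that the camera call returned (one of the last four; its "shot" number tells which), for a name from the list of things; names that differ only in an ending like _2 or _b are one class to them, and where a whole thing is asked for, a point or a joint stands for the part that bears it (a point fixed in the world has none). Each returns a list of dicts, best first, with "p" (0 to 1); they miss things now and then, are a little off and sometimes report something else, mostly with a low value. They report only what shows in the picture. A call takes as long as a camera call. They do not tell look-alikes from the thing itself.
- regions_of(label, picture): "pixels" (480x640 bool, what is visible of it) and "pixel" ([row, column] in pixels, amid what is visible of it).
- landmark_of(label, picture): "pixel" ([row, column] in pixels: a listed point, or the origin of a listed thing).
The state is a dict: "time": time; "joints": joint angles; "dq": joint speeds; "effort": joint torques, N m; "tcp_pos": TCP position; "tcp_rot": TCP orientation; "wrist_force": force on the tool from outside, world axes, zero at the start; "moment": the same for the moment, N m; "grip_width": finger opening in m.
Only numpy, scipy, OpenCV 4.12 (cv2) and the standard library are available. Lean on these libraries where they do the work, as an engineer would, in place of code of your own. Each camera call takes 0.05 s, during which the arm holds its last target. There are 200 camera calls.

TASK

Roll the round soap log across the bench by pushing it from behind with the fingers, up the low ramp of the wooden cradle and over its lip, so that it comes to rest settled in the V trough with neither end sticking out past the ends of the trough. The log must really roll over on its side: do not pick it up, tip it on end or just drag it along. Leave the two upright soap bars and the jar where they are.

Things in the scene. Friction and masses are not known exactly. Their poses are not given: they have to be found in the camera images.
- log: Round amber soap log, a solid cylinder 60 mm in diameter and 150 mm long, 0.3 to 0.65 kg, lying on the bench. Origin at its centre (30 mm up at the start). Its x axis is the log's axis; y and z turn with it as it rolls. Rather slick (friction 0.3 to 0.5). It rolls readily but soon stops: let go at 0.1 m/s it coasts 10 to 20 mm. It pivots if pushed off-centre, slides if pushed on its end.
- cradle: Wooden V-cradle fixed to the bench, 190 mm long along its x axis (the trough's direction). Origin on the bench under the bottom line of the V, half-way along. The V's walls slope 30 degrees from level, its bottom is 4 mm above the bench; both ends are open. The log is loaded from the ramp on the -y side. Settled, the log's centre is at y = 0, 38.6 mm up.
- bar_a: Upright soap bar, 32 x 55 x 80 mm, loose, standing on the bench beyond the work; origin at the centre of its underside. To be left alone.
- bar_b: A like upright soap bar, 32 x 55 x 80 mm, standing on the bench between the work and the robot; origin at the centre of its underside. To be left alone.
- jar: Small closed jar, 60 mm in diameter, 75 mm high, loose, standing behind the cradle's back board; origin at the centre of its underside. To be left alone.
- lip (a point): Middle of the cradle's lip on the ramp side, at y = -24 mm of the cradle: flat, 6 mm wide, 16 mm above the bench. From it the ramp falls to the bench at the cradle's y = -87 mm.
- backboard (a point): Middle of the top edge of the cradle's back board: 14 mm thick, 56 mm high, 43 mm from the V's bottom line on the +y side, along the whole cradle.
Mind the look-alikes: they are no part of the job. What is shaped like the log but white is not meant.

How it is judged:
By the outcome, as a careful person would: the job done as asked, in the order asked, and still so for the second after the job is handed in, with the robot touching nothing.
It also fails if it takes over 58 s, if anything falls off the work surface, if the arm or the gripper's body presses on something with over 40 N, if the wrist force passes 120 N, or if a joint passes its speed limit or range.

## Working session

There is one attempt and no reset: what is moved stays moved. The work goes in short steps, Python scripts to look and compute and a tool call to move; the robot and the scene stay as the last step left them, time stands still between calls to the robot, and variables do not carry over. Pictures are saved under pics/ and viewed, about 8 in all and at most 12, crops included, and the job is handed in when it is done.

Besides the shell and the picture viewer there is one more tool, called as name(argument=value, ...), one argument or row to a line, values as JSON. apply_moves: Moves the arm, as the interface text tells. Its arguments: {"type":"object","properties":{"deltas":{"type":"array","items":{"type":"array"}},"grip_force":{"type":"number"}},"required":["deltas"]}

```bash
mkdir -p pics; ls
cat > h.py <<'E'
import numpy as np, cv2
from cell import bot, capture, regions_of, landmark_of
def pts(c, rc, z=None):
    """pixels (row,col) -> world; depth from range, or plane z"""
    rc=np.atleast_2d(np.asarray(rc,float)); K=np.array(c["camera_matrix"]); k1=c["k1"]
    d=np.c_[(rc[:,1]-K[0,2])/K[0,0],(rc[:,0]-K[1,2])/K[1,1]]; u=d.copy()
    for _ in range(10): u=d/(1+k1*(u**2).sum(1,keepdims=True))
    ray=np.c_[u,np.ones(len(u))]; R=np.array(c["R"]); t=np.array(c["t"])
    if z is None:
        r=c["range_z"][np.clip(rc[:,0].round().astype(int),0,479),np.clip(rc[:,1].round().astype(int),0,639)]
        X=(ray*r[:,None]-t)@R; X[r==0]=np.nan; return X
    o=-R.T@t; w=ray@R; s=(z-o[2])/w[:,2]; return o+w*s[:,None]
E
cat > a.py <<'E'
from h import *
np.set_printoptions(precision=4,suppress=True)
print(bot.get_state())
for n in ("top","scene"):
    c=capture(n); cv2.imwrite(f"pics/{n}0.png",c["img"])
    for l in ("log","cradle","bar_a","jar"):
        for r in regions_of(l,c):
            m=r["pixels"]; X=pts(c,np.argwhere(m)); X=X[~np.isnan(X[:,0])]
            print(n,l,round(r["p"],2),np.round(r["pixel"]),m.sum(),"med",np.median(X,0),"lo",np.percentile(X,2,axis=0),"hi",np.percentile(X,98,axis=0),"bgr",c["img"][m].mean(0).round())
    for l in ("lip","backboard","cradle","log"):
        for r in landmark_of(l,c): print(n,"LM",l,round(r["p"],2),np.round(r["pixel"]),pts(c,r["pixel"]))
E
python3 a.py
```

```text
pics
{'time': 0.0, 'joints': array([ 1.0542,  0.2593,  1.5361,  0.    ,  1.348 , -0.2028]), 'dq': array([ 0.0016,  0.0022,  0.0002,  0.0004, -0.0018,  0.0015]), 'effort': array([  0.0014, -43.7317, -28.4005,   0.0719,   0.0414,  -0.0001]), 'tcp_pos': array([0.1695, 0.5227, 0.2178]), 'tcp_rot': array([ 0.1563,  0.9877, -0.0008, -0.0003]), 'wrist_force': array([-0.4033,  0.4335,  0.6663]), 'moment': array([-0.0057, -0.0359,  0.0362]), 'grip_width': 0.09266290084704737}
top log 0.66 [292. 468.] 1883 med [ 0.4813 -0.318   0.0552] lo [ 0.4174 -0.3814  0.0046] hi [ 0.5462 -0.2616  0.0626] bgr [179. 208. 216.]
top log 0.56 [252. 388.] 1814 med [ 0.5691 -0.1396  0.0556] lo [ 0.4967 -0.17    0.0342] hi [ 0.6432 -0.1134  0.0626] bgr [  1. 124. 211.]
top bar_a 0.7 [345. 369.] 400 med [ 0.3708 -0.1017  0.0795] lo [ 0.3523 -0.1292  0.0166] hi [ 0.3876 -0.0777  0.0835] bgr [  1.  92. 159.]
top bar_a 0.65 [180. 356.] 566 med [ 0.7318 -0.0538  0.0784] lo [ 0.7187 -0.0818  0.0015] hi [ 0.757  -0.027   0.0836] bgr [  3. 113. 191.]
top jar 0.84 [284. 153.] 709 med [0.4875 0.3824 0.073 ] lo [0.4625 0.36
[... 1133 characters left out ...]
.3836 -0.103   0.0513] lo [ 0.3586 -0.1323  0.0022] hi [ 0.3927 -0.0779  0.0807] bgr [ 12. 100. 162.]
scene jar 0.71 [249. 495.] 1156 med [0.5087 0.3861 0.05  ] lo [0.4704 0.3638 0.0045] hi [0.5199 0.4163 0.0759] bgr [172. 189. 191.]
scene LM lip 0.57 [271. 333.] [[0.5609 0.0673 0.0177]]
scene LM backboard 0.98 [255. 369.] [[0.5481 0.1352 0.0552]]
scene LM cradle 0.72 [278. 346.] [[0.5669 0.0932 0.0073]]
scene LM cradle 0.71 [215. 260.] [[ 0.3853 -0.1075  0.    ]]
scene LM cradle 0.36 [254. 372.] [[0.5447 0.1394 0.0561]]
scene LM log 0.72 [266. 225.] [[ 0.6044 -0.1326  0.0588]]
scene LM log 0.68 [232. 150.] [[ 0.5091 -0.3127  0.0434]]
scene LM log 0.55 [320. 134.] [[ 0.7403 -0.2621  0.0534]]
```

```bash
cat > b.py <<'E'
from h import *
np.set_printoptions(precision=4,suppress=True)
def logpose(c, zc=None):
    """amber log: pixels of the amber region, top ridge -> axis"""
    best=None
    for r in regions_of("log",c):
        m=r["pixels"]; b=c["img"][m].mean(0)
        if b[0]<80 and (best is None or r["p"]>best["p"]): best=r
    if best is None: return None
    X=pts(c,np.argwhere(best["pixels"])); X=X[~np.isnan(X[:,0])]
    zt=np.percentile(X[:,2],97)
    T=X[(X[:,2]>zt-.012)]
    # fit: axis direction from xy PCA, centre from cylinder fit
    from scipy.optimize import least_squares
    d=np.linalg.svd(T[:,:2]-T[:,:2].mean(0),full_matrices=False)[2][0]; a=np.arctan2(d[1],d[0]); 
    a=(a+np.pi/2)%np.pi-np.pi/2
    def f(p):
        n=np.array([-np.sin(p[0]),np.cos(p[0])]); v=X[:,:2]@n-p[1]
        return np.hypot(v,X[:,2]-p[2])-.03
    s=least_squares(f,[a,T[:,:2].mean(0)@[-np.sin(a),np.cos(a)],zt-.03],loss="soft_l1",f_scale=.002).x
    u=np.array([np.cos(s[0]),np.sin(s[0])]); n=np.array([-u[1],u[0]])
    k=np.abs(f(s))<.006; al=X[k][:,:2]@u; lo,hi=np.percentile(al,[.5,99.5])
    cx=u*(lo+hi)/2+n*s[1]
    return dict(yaw=s[0],c=cx,z=s[2],len=hi-lo,p=best["p"],ends=(u*lo+n*s[1],u*hi+n*s[1]))
if __name__=="__main__":
    for n in ("top","scene"):
        c=capture(n); print(n,logpose(c))
        r=[r for r in regions_of("cradle",c)]
        # cradle: backboard top pixels by height within area
        rc=np.argwhere(np.ones((480,640),bool)); X=pts(c,rc)
        k=(X[:,0]>.4)&(X[:,0]<.75)&(X[:,1]>-.03)&(X[:,1]<.22)&(X[:,2]>.048)&(X[:,2]<.064)
        B=X[k]; L=B[:,:2]; mc=np.median(L,0); d=np.linalg.svd(L-mc,full_matrices=False)[2][0]; d*=np.sign(d[0]); q=np.array([-d[1],d[0]])
        print("bb",k.sum(),"yaw",np.arctan2(d[1],d[0]),"along",np.percentile((L-mc)@d,[1,99]),"across",np.percentile((L-mc)@q,[2,50,98]),mc)
        print("bbrect",cv2.minAreaRect(L.astype(np.float32)))
    t=cv2.imread("pics/top0.png"); s=cv2.imread("pics/scene0.png")
    o=np.vstack([cv2.resize(t,(400,300)),cv2.resize(s,(400,300))])
    o=np.hstack([o,np.vstack([cv2.resize(t[200:380,220:460],(400,300)),cv2.resize(s[180:360,180:420],(400,300))])])
    cv2.imwrite("pics/v0.png",o)
E
python3 b.py
```

```text
top {'yaw': np.float64(-0.036941028475016575), 'c': array([ 0.5708, -0.1432]), 'z': np.float64(0.030055435019997974), 'len': np.float64(0.14955068452459896), 'p': 0.75, 'ends': (array([ 0.4961, -0.1404]), array([ 0.6456, -0.1459]))}
bb 565 yaw 0.1736446639052643 along [-0.0927  0.1158] across [-0.0142  0.0004  0.0145] [0.5479 0.1354]
bbrect ((0.6218969225883484, 0.09922102093696594), (0.13500241935253143, 0.3116673231124878), 63.904170989990234)
scene {'yaw': np.float64(-0.039053004033481914), 'c': array([ 0.5729, -0.1425]), 'z': np.float64(0.03006721451860761), 'len': np.float64(0.14942073962482116), 'p': 0.88, 'ends': (array([ 0.4982, -0.1396]), array([ 0.6475, -0.1454]))}
bb 624 yaw -0.128747733269261 along [-0.1015  0.1994] across [-0.1392 -0.0011  0.0359] [0.5658 0.1365]
bbrect ((0.6267070174217224, 0.09906646609306335), (0.13311146199703217, 0.32958921790122986), 65.06519317626953)
```

View pics/v0.png

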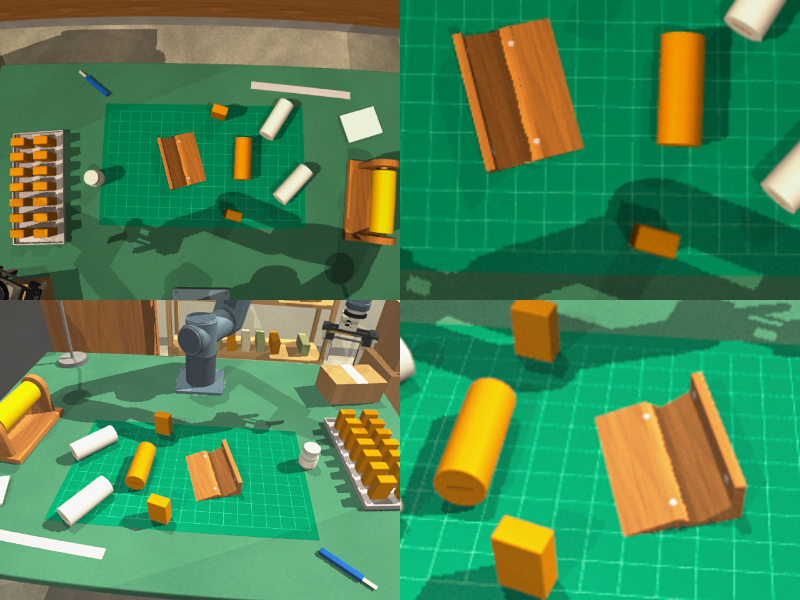

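The top view shows the amber log at about (252,390). Look-alikes are two white cylinders at (292,468) and about (190,443), and a yellow roll at far right in a stand. The choice is the amber log on the mat, which the crop confirms. The cradle is yawed relative to the log, so I fit its pose next.

```bash
cat > c.py <<'E'
from h import *
from b import logpose
from scipy.optimize import least_squares
np.set_printoptions(precision=4,suppress=True)
V=[-.14,-.087,-.027,-.021,0,.0429,.043,.057,.0571,.12]; Z=[0,0,.016,.016,.004,.0288,.056,.056,0,0]
out=[]
for n in ("top","scene"):
    c=capture(n); X=pts(c,np.argwhere(np.ones((480,640),bool)))
    X=X[(abs(X[:,0]-.565)<.15)&(abs(X[:,1]-.09)<.13)&(X[:,2]>-.01)&(X[:,2]<.07)]
    def f(p,X=X):
        u=np.cos(p[2])*(X[:,0]-p[0])+np.sin(p[2])*(X[:,1]-p[1]); v=-np.sin(p[2])*(X[:,0]-p[0])+np.cos(p[2])*(X[:,1]-p[1])
        h=np.interp(v,V,Z)*np.clip((.095-abs(u))/.002+.5,0,1)
        return X[:,2]-h-p[3]
    best=min((least_squares(f,[.567,.094,a,0],loss="soft_l1",f_scale=.003,x_scale=[.01,.01,.05,.003],diff_step=1e-3) for a in (.15,.25,.35)),key=lambda s:s.cost)
    print(n,best.x,best.cost/len(X)); out.append(best.x)
    print(logpose(c))
np.save("cradle.npy",np.mean(out,0))
E
python3 c.py
```

```text
top [0.5608 0.0925 0.2826 0.0005] 3.1376722595231503e-06
{'yaw': np.float64(-0.034444424155648516), 'c': array([ 0.5708, -0.1432]), 'z': np.float64(0.030114129557373314), 'len': np.float64(0.14978420226191935), 'p': 0.94, 'ends': (array([ 0.496 , -0.1406]), array([ 0.6457, -0.1458]))}
scene [0.5606 0.0931 0.2818 0.0004] 3.67622093433997e-06
{'yaw': np.float64(-0.04014849641622662), 'c': array([ 0.5728, -0.1426]), 'z': np.float64(0.030039878279445743), 'len': np.float64(0.1496630886023207), 'p': 0.65, 'ends': (array([ 0.4981, -0.1395]), array([ 0.6476, -0.1456]))}
```

apply_moves(
  deltas=[
    [[0,0,0.05],[0.65,-1.1,0],93],
    [[0,0,0.1],[1.3,-2.2,0],93],
    [[0,0,0.15],[2.0,-3.3,0],93],
    [[0,0,0.2],[2.7,-4.4,0],93],
    [[0,0,0.27],[3.3,-5.5,0],93],
  ],
)

```text
time: 1.82
tcp_pos: [0.2695, 0.3567, 0.2187]
tcp_rot: [0.02, 1.0, 0.0, 0.0]
wrist_force: [1.3, 0.3, -0.4]
grip_width: 0.0929
```

apply_moves(
  deltas=[
    [[0,0,0],[0.67,-1.11,0],93],
    [[0,0,0],[1.34,-2.22,0],93],
    [[0,0,0],[2.02,-3.33,0],93],
    [[0,0,0],[2.69,-4.44,0],93],
    [[0,0,0],[3.36,-5.55,0],93],
  ],
)

```text
time: 2.23
tcp_pos: [0.3709, 0.1885, 0.2191]
tcp_rot: [0.02, 1.0, 0.0, 0.001]
wrist_force: [1.1, 0.9, -0.1]
grip_width: 0.0929
```

apply_moves(
  deltas=[
    [[0,0,0],[0.67,-1.11,0],93],
    [[0,0,0],[1.34,-2.22,0],93],
    [[0,0,0],[2.02,-3.33,0],93],
    [[0,0,0],[2.69,-4.44,0],93],
    [[0,0,0],[3.36,-5.55,0],93],
  ],
)

```text
time: 2.65
tcp_pos: [0.4724, 0.0201, 0.2194]
tcp_rot: [0.021, 1.0, 0.0, 0.001]
wrist_force: [1.2, -0.3, -0.1]
grip_width: 0.0933
```

apply_moves(
  deltas=[
    [[0,0,0],[0.67,-1.11,0],93],
    [[0,0,0],[1.34,-2.22,0],93],
    [[0,0,0],[2.02,-3.33,0],93],
    [[0,0,0],[2.69,-4.44,0],93],
    [[0,0,0],[3.36,-5.55,0],93],
  ],
)

```text
time: 3.07
tcp_pos: [0.5739, -0.1484, 0.2193]
tcp_rot: [0.021, 1.0, 0.0, 0.001]
wrist_force: [0.1, -0.1, -0.2]
grip_width: 0.093
```

```bash
python3 -c "
from h import *
s=bot.get_state();print(s['tcp_pos'],s['tcp_rot'],s['time'],s['joints'])"
```

```text
[ 0.5739301  -0.14838548  0.21932618] [2.07252049e-02 9.99784339e-01 3.21872506e-04 1.27991728e-03] 3.0667 [-4.42047025e-01  3.33490167e-01  1.42957808e+00  1.66569060e-03
  1.37645196e+00 -1.97170993e+00]
```

apply_moves(
  deltas=[
    [[0,0,0],[-0.07,0.18,-1.3],93],
    [[0,0,0],[-0.07,0.18,-2.6],93],
    [[0,0,0],[-0.07,0.18,-3.9],93],
    [[0,0,0],[-0.07,0.18,-5.2],93],
    [[0,0,0],[-0.07,0.18,-6.2],93],
  ],
)

```text
time: 3.48
tcp_pos: [0.5705, -0.1426, 0.0303]
tcp_rot: [0.021, 1.0, 0.001, 0.0]
wrist_force: [0.3, 0.8, -0.4]
grip_width: 0.0929
```

```bash
cat > st.py <<'E'
from h import *
from b import logpose
import sys
np.set_printoptions(precision=4,suppress=True)
C=np.load("cradle.npy"); u=np.array([np.cos(C[2]),np.sin(C[2])]); w=np.array([-u[1],u[0]])
cf=lambda p:np.array([(p[:2]-C[:2])@u,(p[:2]-C[:2])@w])
for n in ("top","scene"):
    c=capture(n); L=logpose(c)
    if L: print(n,"log",L["c"],"yaw",round(L["yaw"],3),"z",round(L["z"],4),"len",round(L["len"],3),"| cradle uv",cf(L["c"]),"rel yaw",round(L["yaw"]-C[2],3),"ends",cf(L["ends"][0]),cf(L["ends"][1]))
    else: print(n,"no log")
    if len(sys.argv)>1 and n==sys.argv[2]: cv2.imwrite(f"pics/{sys.argv[1]}.png",c["img"][130:370,180:500] if n=="top" else c["img"][150:400,150:500])
s=bot.get_state(); q=s["tcp_rot"]; print("t",s["time"],"tcp",s["tcp_pos"],"uv",cf(s["tcp_pos"]),"jawyaw",2*np.arctan2(q[1],q[0])-np.pi/2,"F",s["wrist_force"],"grip",s["grip_width"],"j6",s["joints"][5])
E
python3 st.py p1 scene
```

```text
top log [ 0.5668 -0.1235] yaw 0.405 z 0.0296 len 0.148 | cradle uv [-0.0544 -0.2094] rel yaw 0.123 ends [-0.1281 -0.2185] [ 0.0192 -0.2003]
scene log [ 0.5737 -0.1425] yaw -0.043 z 0.0301 len 0.149 | cradle uv [-0.0531 -0.2296] rel yaw -0.326 ends [-0.1235 -0.2058] [ 0.0173 -0.2534]
t 3.6833 tcp [ 0.572  -0.143   0.0336] uv [-0.0549 -0.2296] jawyaw 1.5293881510904814 F [ 0.0997 -0.7168 -0.6208] grip 0.09320975724549298 j6 -1.9656106448570994
```

View pics/p1.png

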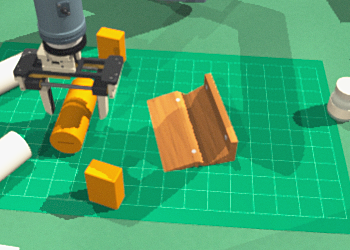

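The fingers straddle the amber log, at about (75,110) in the crop. The cradle is at (195,120), and both bars are clear. Next I lower, close lightly on the log, and pivot it in place.

apply_moves(
  deltas=[
    [[0,0,0],[0,0,-0.25],93],
    [[0,0,0],[0,0,-0.43],80],
    [[0,0,0],[0,0,-0.43],66],
    [[0,0,0],[0,0,-0.43],50],
    [[0,0,0],[0,0,-0.43],50],
  ],
  grip_force=10,
)

```text
time: 4.1
tcp_pos: [0.5725, -0.1432, 0.0216]
tcp_rot: [0.021, 1.0, 0.0, 0.002]
wrist_force: [-0.9, -0.2, -0.3]
grip_width: 0.0708
```

apply_moves(
  deltas=[
    [[0,0,0],[0,0,0],50],
    [[0,0,0],[0,0,0],50],
    [[0,0,0],[0,0,0],50],
  ],
)

```text
time: 4.35
tcp_pos: [0.5729, -0.1433, 0.0222]
tcp_rot: [0.021, 1.0, 0.0, 0.002]
wrist_force: [-0.6, 0.6, 3.3]
grip_width: 0.0598
```

```bash
python3 st.py
```

```text
top log [ 0.527  -0.1427] yaw -0.079 z 0.0301 len 0.045 | cradle uv [-0.098  -0.2168] rel yaw -0.361 ends [-0.1192 -0.2088] [-0.0769 -0.2248]
scene no log
t 4.55 tcp [ 0.5729 -0.1433  0.0222] uv [-0.0541 -0.2301] jawyaw 1.5294912549945838 F [-0.3227  1.1428  6.075 ] grip 0.059736619404525126 j6 -1.9656723151882587
```

apply_moves(
  deltas=[
    [[0,0,-0.07],[0,0,0],50],
    [[0,0,-0.14],[0,0,0],50],
    [[0,0,-0.2],[0,0,0],50],
    [[0,0,-0.2],[0,0,0],50],
    [[0,0,-0.2],[0,0,0],78],
  ],
)

```text
time: 4.97
tcp_pos: [0.5728, -0.1433, 0.0221]
tcp_rot: [0.12, 0.993, -0.0, 0.002]
wrist_force: [0.0, -0.3, 0.4]
grip_width: 0.0629
```

apply_moves(
  deltas=[
    [[0,0,0],[0,0,0],78],
    [[0,0,0],[0,0,0],78],
    [[0,0,0],[0,0,0],78],
  ],
)

```text
time: 5.22
tcp_pos: [0.5726, -0.1433, 0.0219]
tcp_rot: [0.119, 0.993, -0.0, 0.002]
wrist_force: [-0.1, 0.2, -0.7]
grip_width: 0.0771
```

```bash
python3 st.py
```

```text
top log [ 0.5319 -0.1341] yaw -0.25 z 0.0301 len 0.038 | cradle uv [-0.0909 -0.2099] rel yaw -0.532 ends [-0.1072 -0.2003] [-0.0746 -0.2195]
scene log [ 0.5838 -0.1462] yaw -0.246 z 0.0302 len 0.127 | cradle uv [-0.0444 -0.236 ] rel yaw -0.528 ends [-0.0993 -0.2039] [ 0.0106 -0.268 ]
t 5.4167 tcp [ 0.5728 -0.1434  0.022 ] uv [-0.0542 -0.2302] jawyaw 1.331431363518719 F [ 0.1401  0.4565 -0.1788] grip 0.0777623999141791 j6 -1.7666163638065087
```

apply_moves(
  deltas=[
    [[0,0,0],[0.04,0.15,0],78],
    [[0,0,0],[0.08,0.31,0],78],
    [[0,0,0],[0.12,0.5,0],78],
    [[0,0,0],[0.17,0.69,0],78],
    [[0,0,0],[0.22,0.88,0],78],
  ],
)

```text
time: 5.83
tcp_pos: [0.5795, -0.116, 0.022]
tcp_rot: [0.119, 0.993, -0.0, 0.002]
wrist_force: [0.3, -0.2, 0.2]
grip_width: 0.078
```

apply_moves(
  deltas=[
    [[0,0,0],[0.05,0.19,0],78],
    [[0,0,0],[0.1,0.39,0],78],
    [[0,0,0],[0.14,0.58,0],78],
    [[0,0,0],[0.19,0.78,0],78],
    [[0,0,0],[0.24,0.97,0],78],
  ],
)

```text
time: 6.25
tcp_pos: [0.5868, -0.0862, 0.022]
tcp_rot: [0.119, 0.993, -0.0, 0.002]
wrist_force: [-0.1, 0.3, -0.4]
grip_width: 0.0781
```

```bash
python3 st.py
```

```text
top log [ 0.5395 -0.0841] yaw -0.239 z 0.0301 len 0.049 | cradle uv [-0.0697 -0.164 ] rel yaw -0.522 ends [-0.0908 -0.1518] [-0.0485 -0.1761]
scene log [ 0.5953 -0.0917] yaw -0.222 z 0.03 len 0.13 | cradle uv [-0.0182 -0.1869] rel yaw -0.504 ends [-0.075  -0.1555] [ 0.0387 -0.2182]
t 6.45 tcp [ 0.5867 -0.0867  0.022 ] uv [-0.025  -0.1797] jawyaw 1.332314077178085 F [ 0.4356 -0.2348 -0.6429] grip 0.07793715007915139 j6 -1.6677346611856287
```

apply_moves(
  deltas=[
    [[0,0,0],[0.05,0.19,0],78],
    [[0,0,0],[0.1,0.39,0],78],
    [[0,0,0],[0.14,0.58,0],78],
    [[0,0,0],[0.19,0.78,0],78],
    [[0,0,0],[0.24,0.97,0],78],
  ],
)

```text
time: 6.87
tcp_pos: [0.5941, -0.057, 0.0221]
tcp_rot: [0.119, 0.993, -0.0, 0.002]
wrist_force: [-0.2, 0.1, 0.1]
grip_width: 0.0781
```

apply_moves(
  deltas=[
    [[0,0,0],[0.05,0.19,0],78],
    [[0,0,0],[0.09,0.36,0],78],
    [[0,0,0],[0.13,0.51,0],78],
    [[0,0,0],[0.15,0.6,0],78],
    [[0,0,0],[0.16,0.64,0],78],
  ],
)

```text
time: 7.28
tcp_pos: [0.599, -0.0372, 0.022]
tcp_rot: [0.119, 0.993, -0.0, 0.002]
wrist_force: [-0.3, 0.4, 0.0]
grip_width: 0.0778
```

```bash
python3 st.py p2 scene
```

```text
top log [ 0.5508 -0.0268] yaw -0.245 z 0.0301 len 0.053 | cradle uv [-0.0429 -0.1121] rel yaw -0.527 ends [-0.0659 -0.0987] [-0.0199 -0.1255]
scene log [ 0.6093 -0.0377] yaw -0.239 z 0.03 len 0.128 | cradle uv [ 0.0103 -0.1389] rel yaw -0.521 ends [-0.0453 -0.107 ] [ 0.0659 -0.1708]
t 7.4833 tcp [ 0.5989 -0.038   0.022 ] uv [ 0.0002 -0.1362] jawyaw 1.3322505229773491 F [-0.0191  0.4765  0.0355] grip 0.07807267544481562 j6 -1.581419991309462
```

View pics/p2.png

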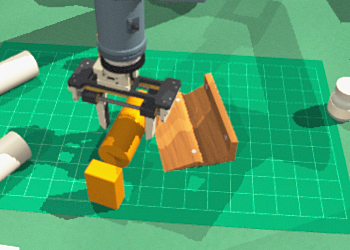

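The log, at (120,135) in the crop, is right before the ramp, with u ≈ 0 and bar_a clear. Now I pivot it parallel to the trough.

apply_moves(
  deltas=[
    [[0,0,0],[0,0,0],66],
    [[0,0,0],[0,0,0],50],
    [[0,0,0],[0,0,0],50],
    [[0,0,0],[0,0,0],50],
    [[0,0,0],[0,0,0],50],
  ],
)

```text
time: 7.9
tcp_pos: [0.5989, -0.0382, 0.0221]
tcp_rot: [0.119, 0.993, -0.0, 0.002]
wrist_force: [-0.4, -1.3, 0.5]
grip_width: 0.0598
```

apply_moves(
  deltas=[
    [[0,0,0.09],[0,0,0],50],
    [[0,0,0.18],[0,0,0],50],
    [[0,0,0.27],[0,0,0],50],
    [[0,0,0.36],[0,0,0],50],
    [[0,0,0.44],[0,0,0],50],
  ],
)

```text
time: 8.32
tcp_pos: [0.5989, -0.0383, 0.0221]
tcp_rot: [-0.103, 0.995, 0.0, 0.002]
wrist_force: [-0.6, 0.5, -0.4]
grip_width: 0.0598
```

apply_moves(
  deltas=[
    [[0,0,0.06],[0,0,0],50],
    [[0,0,0.08],[0,0,0],50],
    [[0,0,0.08],[0,0,0],50],
    [[0,0,0.08],[0,0,0],84],
    [[0,0,0.08],[0,0,0],84],
  ],
)

```text
time: 8.73
tcp_pos: [0.5988, -0.0383, 0.022]
tcp_rot: [-0.142, 0.99, 0.0, 0.002]
wrist_force: [-0.2, -0.6, 0.1]
grip_width: 0.069
```

apply_moves(
  deltas=[
    [[0,0,0],[0,0,0],88],
    [[0,0,0],[0,0,0],88],
  ],
)

```text
time: 8.9
tcp_pos: [0.5988, -0.0383, 0.022]
tcp_rot: [-0.141, 0.99, 0.0, 0.002]
wrist_force: [-0.2, -0.2, 0.3]
grip_width: 0.082
```

```bash
python3 st.py
```

```text
top log [ 0.5662 -0.048 ] yaw 0.285 z 0.03 len 0.086 | cradle uv [-0.0339 -0.1368] rel yaw 0.003 ends [-0.0769 -0.1369] [ 0.0091 -0.1367]
scene log [ 0.6019 -0.0385] yaw 0.287 z 0.0301 len 0.142 | cradle uv [ 0.003  -0.1376] rel yaw 0.005 ends [-0.068  -0.1379] [ 0.0739 -0.1373]
t 9.1 tcp [ 0.5988 -0.0383  0.022 ] uv [ 0.0001 -0.1365] jawyaw 1.8548790296502262 F [ 0.2178 -0.2797 -0.0977] grip 0.08765276275046566 j6 -2.106862994447371
```

apply_moves(
  deltas=[
    [[0,0,0],[0,0,1.0],88],
    [[0,0,0],[0,0,2.2],88],
    [[0,0,-0.1],[0,0,3.4],88],
    [[0,0,-0.22],[0.1,-0.3,3.6],88],
    [[0,0,-0.34],[0.2,-0.7,3.6],88],
  ],
)

```text
time: 9.52
tcp_pos: [0.6071, -0.0592, 0.1343]
tcp_rot: [0.03, 1.0, -0.001, 0.005]
wrist_force: [0.4, 0.2, 0.0]
grip_width: 0.0881
```

apply_moves(
  deltas=[
    [[0,0,-0.12],[0.1,-0.3,0],93],
    [[0,0,-0.24],[0.2,-0.6,0],93],
    [[0,0,-0.36],[0.3,-0.9,0],93],
    [[0,0,-0.48],[0.35,-1.2,0],93],
    [[0,0,-0.6],[0.38,-1.33,0],93],
  ],
)

```text
time: 9.93
tcp_pos: [0.6187, -0.1003, 0.1343]
tcp_rot: [0.327, 0.945, -0.003, 0.005]
wrist_force: [0.4, -0.1, 0.8]
grip_width: 0.093
```

apply_moves(
  deltas=[
    [[0,0,-0.12],[0,0,0],93],
    [[0,0,-0.24],[0,0,0],93],
    [[0,0,-0.36],[0,0,0],93],
    [[0,0,-0.48],[0,0,0],93],
    [[0,0,-0.6],[0,0,0],93],
  ],
)

```text
time: 10.35
tcp_pos: [0.6186, -0.1003, 0.1342]
tcp_rot: [0.594, 0.804, -0.004, 0.004]
wrist_force: [0.3, -0.0, -0.1]
grip_width: 0.0932
```

```bash
python3 st.py
```

```text
top log [ 0.6013 -0.0377] yaw 0.285 z 0.0301 len 0.137 | cradle uv [ 0.0027 -0.1366] rel yaw 0.003 ends [-0.066  -0.1369] [ 0.0713 -0.1364]
scene log [ 0.5979 -0.0397] yaw 0.284 z 0.0301 len 0.15 | cradle uv [-0.0012 -0.1377] rel yaw 0.002 ends [-0.0763 -0.1378] [ 0.0738 -0.1375]
t 10.55 tcp [ 0.6186 -0.1002  0.1342] uv [ 0.0019 -0.2015] jawyaw 0.3075256260428656 F [-0.0669 -0.2393 -0.6785] grip 0.09272779917318259 j6 -0.6361165689915814
```

apply_moves(
  deltas=[
    [[0,0,-0.025],[-0.1,-0.03,-1.0],93],
    [[0,0,-0.025],[-0.1,-0.03,-2.0],93],
    [[0,0,-0.025],[-0.1,-0.03,-3.0],93],
    [[0,0,-0.025],[-0.1,-0.03,-3.5],93],
    [[0,0,-0.025],[-0.1,-0.03,-3.62],93],
  ],
)

```text
time: 10.97
tcp_pos: [0.613, -0.1003, 0.022]
tcp_rot: [0.599, 0.801, -0.005, 0.001]
wrist_force: [0.2, 0.6, -0.8]
grip_width: 0.0928
```

```bash
python3 st.py p3 scene
```

```text
top log [ 0.616  -0.0333] yaw 0.286 z 0.0302 len 0.109 | cradle uv [ 0.0179 -0.1365] rel yaw 0.004 ends [-0.0367 -0.1367] [ 0.0726 -0.1362]
scene log [ 0.598  -0.0396] yaw 0.285 z 0.03 len 0.15 | cradle uv [-0.0011 -0.1376] rel yaw 0.002 ends [-0.0763 -0.1378] [ 0.0741 -0.1374]
t 11.1667 tcp [ 0.6167 -0.1015  0.027 ] uv [-0.0003 -0.2022] jawyaw 0.2836791173733424 F [-0.5842  0.5191 -0.1964] grip 0.09273156257388909 j6 -0.6122164600551577
```

View pics/p3.png

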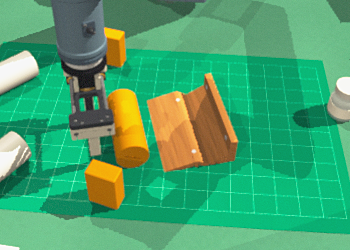

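Fingers are spread behind the log, parallel to it and well clear of bar_a at (105,185). Now pushing along the cradle's +y.

apply_moves(
  deltas=[
    [[0,0,0],[-0.056,0.19,0],93],
    [[0,0,0],[-0.11,0.38,0],93],
    [[0,0,0],[-0.17,0.58,0],93],
    [[0,0,0],[-0.22,0.77,0],93],
    [[0,0,0],[-0.28,0.96,0],93],
  ],
)

```text
time: 11.58
tcp_pos: [0.6086, -0.0721, 0.0276]
tcp_rot: [0.6, 0.8, -0.004, 0.006]
wrist_force: [0.0, -1.2, 0.6]
grip_width: 0.0929
```

apply_moves(
  deltas=[
    [[0,0,0],[-0.056,0.19,0],93],
    [[0,0,0],[-0.11,0.38,0],93],
    [[0,0,0],[-0.17,0.58,0],93],
    [[0,0,0],[-0.22,0.77,0],93],
    [[0,0,0],[-0.28,0.96,0],93],
  ],
)

```text
time: 12.0
tcp_pos: [0.6, -0.0427, 0.0276]
tcp_rot: [0.6, 0.8, -0.004, 0.006]
wrist_force: [1.1, -0.2, 0.4]
grip_width: 0.093
```

```bash
python3 st.py
```

```text
top log [ 0.5745 -0.0092] yaw 0.287 z 0.0302 len 0.102 | cradle uv [-0.0152 -0.1018] rel yaw 0.004 ends [-0.0664 -0.102 ] [ 0.036  -0.1016]
scene log [ 0.5714 -0.0037] yaw 0.277 z 0.03 len 0.181 | cradle uv [-0.0166 -0.0956] rel yaw -0.005 ends [-0.1072 -0.0951] [ 0.074  -0.0961]
t 12.2 tcp [ 0.6001 -0.0431  0.0276] uv [-0.     -0.1415] jawyaw 0.2847168185109439 F [ 0.5167  0.18   -0.0633] grip 0.09284762539041747 j6 -0.5269457028572739
```

apply_moves(
  deltas=[
    [[0,0,0],[-0.056,0.19,0],93],
    [[0,0,0],[-0.11,0.38,0],93],
    [[0,0,0],[-0.17,0.58,0],93],
    [[0,0,0],[-0.22,0.77,0],93],
    [[0,0,0],[-0.28,0.96,0],93],
  ],
)

```text
time: 12.62
tcp_pos: [0.5958, -0.0176, 0.0303]
tcp_rot: [0.6, 0.8, -0.003, 0.011]
wrist_force: [3.0, -14.1, 10.1]
grip_width: 0.0931
```

apply_moves(
  deltas=[
    [[0,0,0],[-0.056,0.19,0],93],
    [[0,0,0],[-0.11,0.38,0.05],93],
    [[0,0,0],[-0.17,0.58,0.1],93],
    [[0,0,0],[-0.22,0.77,0.15],93],
    [[0,0,0],[-0.28,0.96,0.15],93],
  ],
)

```text
time: 13.03
tcp_pos: [0.5913, 0.0082, 0.0379]
tcp_rot: [0.599, 0.8, -0.003, 0.016]
wrist_force: [3.5, -12.1, 8.0]
grip_width: 0.0927
```

```bash
python3 st.py
```

```text
top log [0.5535 0.0378] yaw 0.295 z 0.0398 len 0.107 | cradle uv [-0.0222 -0.0508] rel yaw 0.012 ends [-0.0756 -0.0514] [ 0.0312 -0.0501]
scene log [0.5748 0.0454] yaw 0.284 z 0.0407 len 0.149 | cradle uv [ 0.0003 -0.0495] rel yaw 0.001 ends [-0.0743 -0.0496] [ 0.075  -0.0494]
t 13.2333 tcp [0.59   0.0098 0.0368] uv [ 0.005  -0.0879] jawyaw 0.2853818871648808 F [ 2.8612 -5.4248  4.6887] grip 0.09282525777179397 j6 -0.4328747559179054
```

Push force on the ramp (14 N) is more than rolling should need, so the log may be sliding there. The mark on its end face will show whether it turned.

Run:
```python
from h import *
c=capture("scene"); cv2.imwrite("pics/s4.png",c["img"])
C=np.load("cradle.npy"); u=np.array([np.cos(C[2]),np.sin(C[2])]); w=np.array([-u[1],u[0]])
def px(uv,z):
    X=np.r_[C[:2]+u*uv[0]+w*uv[1],z]; p=np.array(c["R"])@X+np.array(c["t"]); q=p[:2]/p[2]; q=q*(1+c["k1"]*(q@q)); K=np.array(c["camera_matrix"]); return K[:2,:2]@q+K[:2,2]
a=px((.074,-.1375),.03); b=px((.075,-.0495),.041); print(a,b)
full=np.zeros((480,640,3),np.uint8); full[150:400,150:500]=cv2.imread("pics/p3.png")
f=lambda im,p:cv2.resize(im[int(p[1])-22:int(p[1])+22,int(p[0])-22:int(p[0])+22],(400,400),interpolation=cv2.INTER_CUBIC)
cv2.imwrite("pics/e4.png",np.hstack([f(full,a),f(c["img"],b)]))
```

```text
[281.9549015  307.14493582] [330.13151669 296.3266666 ]
```

View pics/e4.png

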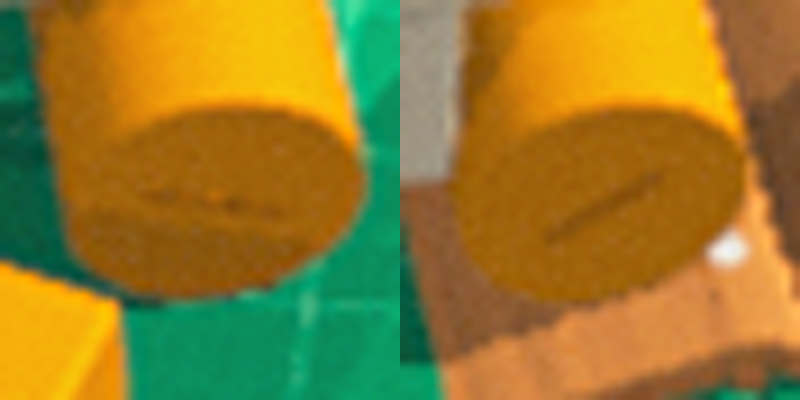

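The end mark turned about 118° over 88 mm of travel, so the log rolled fully on the bench but slipped for much of the ramp because of finger friction. For the rest I lower the fingers first, then lift them as they advance, following the log's rising back surface.

apply_moves(
  deltas=[
    [[0.01,0.013,0],[0,0,-0.25],93],
    [[0.019,0.026,0],[0,0,-0.5],93],
    [[0.019,0.026,0],[0,0,-0.76],93],
    [[0.019,0.026,0],[0,0,-0.76],93],
  ],
)

```text
time: 13.62
tcp_pos: [0.5915, 0.0083, 0.0135]
tcp_rot: [0.599, 0.8, -0.003, -0.0]
wrist_force: [2.3, -5.2, 2.8]
grip_width: 0.0931
```

```bash
python3 st.py
```

```text
top log [0.5632 0.0405] yaw 0.284 z 0.0403 len 0.1 | cradle uv [-0.0122 -0.051 ] rel yaw 0.002 ends [-0.0622 -0.051 ] [ 0.0378 -0.0509]
scene log [0.5747 0.0439] yaw 0.284 z 0.0403 len 0.15 | cradle uv [-0.0002 -0.0508] rel yaw 0.002 ends [-0.0752 -0.051 ] [ 0.0748 -0.0507]
t 13.8167 tcp [0.5913 0.0089 0.0143] uv [ 0.006  -0.0891] jawyaw 0.2853713157623843 F [ 1.0507 -4.4259  3.2539] grip 0.09295288520560575 j6 -0.45223373548143203
```

apply_moves(
  deltas=[
    [[0,0,0],[-0.05,0.17,0.2],93],
    [[0,0,0],[-0.1,0.34,0.4],93],
    [[0,0,0],[-0.15,0.51,0.58],93],
    [[0,0,0],[-0.2,0.68,0.74],93],
    [[0,0,0],[-0.25,0.85,0.88],93],
  ],
)

```text
time: 14.23
tcp_pos: [0.5843, 0.0343, 0.0415]
tcp_rot: [0.6, 0.8, -0.003, 0.0]
wrist_force: [-0.2, 0.6, 1.5]
grip_width: 0.0931
```

```bash
python3 st.py s5 scene
```

```text
top log [0.5503 0.0647] yaw 0.289 z 0.0463 len 0.116 | cradle uv [-0.0179 -0.0241] rel yaw 0.006 ends [-0.0758 -0.0245] [ 0.0401 -0.0237]
scene log [0.5657 0.0775] yaw 0.285 z 0.0457 len 0.149 | cradle uv [ 0.0005 -0.0161] rel yaw 0.003 ends [-0.074  -0.0163] [ 0.075  -0.0159]
t 14.4333 tcp [0.5829 0.0352 0.0401] uv [ 0.0053 -0.0615] jawyaw 0.2859817195934571 F [-0.139  -0.3208 -0.4112] grip 0.09282610678154532 j6 -0.4111936529593786
```

Force stayed near zero and the log went over the lip. Next I back the fingers off and look.

apply_moves(
  deltas=[
    [[0,0,0],[0,0,0],93],
    [[0,0,0],[0.1,-0.3,0],93],
    [[0,0,0],[0.25,-0.9,0.2],93],
    [[0,0,0],[0.4,-1.5,1],93],
    [[0,0,0],[0.55,-2.0,2.2],93],
  ],
)

```text
time: 14.85
tcp_pos: [0.5967, -0.0258, 0.1028]
tcp_rot: [0.599, 0.801, -0.005, -0.005]
wrist_force: [0.7, -0.2, -0.5]
grip_width: 0.0929
```

```bash
python3 st.py p6 scene
```

```text
top log [0.5698 0.0978] yaw 0.284 z 0.0388 len 0.126 | cradle uv [0.0101 0.0023] rel yaw 0.002 ends [-0.0527  0.0022] [0.0729 0.0024]
scene log [0.5599 0.0943] yaw 0.275 z 0.0386 len 0.15 | cradle uv [-0.0004  0.0017] rel yaw -0.007 ends [-0.0753  0.0022] [0.0745 0.0011]
t 15.05 tcp [ 0.6003 -0.0261  0.1068] uv [ 0.0049 -0.1252] jawyaw 0.28441376852596356 F [-0.213   0.2703 -0.1406] grip 0.09256434114711826 j6 -0.5084485641556485
```

View pics/p6.png

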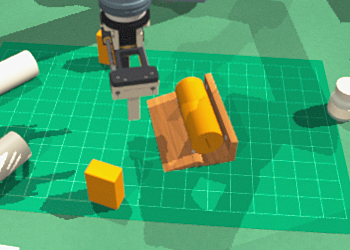

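The log sits in the V at about (200,115), with z = 38.6 mm and ends at ±75 mm of the trough's ±95 mm. I lift clear, then check that the bars, jar and log are where they should be.

apply_moves(
  deltas=[
    [[0,0,0],[0,0,1],93],
    [[0,0,0],[0,0,2],93],
    [[0,0,0],[0,0,3],93],
    [[0,0,0],[0,-0.5,3.5],93],
    [[0,0,0],[0,-0.5,3.5],93],
  ],
)

```text
time: 15.47
tcp_pos: [0.6017, -0.0426, 0.2144]
tcp_rot: [0.6, 0.8, -0.002, 0.002]
wrist_force: [-0.7, -0.1, -0.1]
grip_width: 0.093
```

```bash
python3 st.py
python3 - <<'E'
from h import *
np.set_printoptions(precision=4,suppress=True)
for n in ("top","scene"):
    c=capture(n)
    for l in ("bar_a","jar"):
        for r in regions_of(l,c):
            m=r["pixels"]; X=pts(c,np.argwhere(m)); X=X[~np.isnan(X[:,0])]
            print(n,l,round(r["p"],2),np.round(r["pixel"]),m.sum(),"med",np.median(X,0),"hi",np.percentile(X,98,axis=0))
E
```

```text
top log [0.5663 0.0825] yaw 0.848 z 0.0326 len 0.233 | cradle uv [ 0.0024 -0.0115] rel yaw 0.566 ends [-0.096 -0.074] [0.1009 0.051 ]
scene log [0.5594 0.094 ] yaw 0.282 z 0.0386 len 0.151 | cradle uv [-0.0009  0.0015] rel yaw -0.0 ends [-0.0763  0.0016] [0.0744 0.0015]
t 15.6667 tcp [ 0.5989 -0.0402  0.2091] uv [-0.0004 -0.1384] jawyaw 0.28451121760042497 F [-0.7583 -0.7954 -0.5868] grip 0.0930500499333779 j6 -0.5337787889629921
top jar 0.81 [284. 153.] 753 med [0.4872 0.3831 0.073 ] hi [0.5154 0.4194 0.0791]
top jar 0.33 [246. 277.] 1149 med [0.5835 0.1043 0.0644] hi [0.631  0.1358 0.0716]
scene bar_a 0.86 [208. 258.] 309 med [ 0.386  -0.11    0.0275] hi [ 0.3919 -0.0912  0.0539]
scene bar_a 0.69 [331. 255.] 1492 med [ 0.7522 -0.0524  0.061 ] hi [ 0.7629 -0.0259  0.0814]
scene bar_a 0.45 [250. 495.] 1146 med [0.5087 0.3863 0.0496] hi [0.52   0.4173 0.076 ]
```

Bars and jar are unmoved (bar_b is partly hidden by the arm, with its visible part in place). The log is still and aligned, so I hand in.

```bash
python3 -c "
from h import *
print(bot.hand_in())"
```

```text
the job is handed in; nothing more can be done
None
```

The log is settled in the V trough and the job is handed in at about 16 s. The one weak spot is that the log slipped for part of the ramp.

**What I did:**
- I closed the fingers lightly on the log and turned it in place.
- I rolled it about 100 mm with the rear finger and turned it parallel to the trough.
- I then pushed it from behind with both fingers spread, up the ramp and over the lip. It was never picked up.

**Last checks (scene camera):**
- The log's centre is 38.6 mm up, 1.5 mm from the trough's middle line, and parallel to it.
- Its ends are at about −76 and +74 mm, inside the trough's ±95 mm.
- Bar_a and the jar read the same as at the start. Bar_b was half hidden by the arm, but its visible part is in place.
- The gripper was clear above everything.

**What disagreed or fell short:**
- **Slipping:** on the first 40 mm or so of the ramp the log mostly slid. Its end mark turned about 118° where full rolling would give about 168°, at up to roughly 17 N. I then lifted the fingers as they advanced, and for the last part up to the lip the force dropped to near zero. I took that as free rolling but did not check the mark again.
- **Top camera:** its last log fit was wrong because its region took in more than the log, so I used the scene view.

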